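# Post two returned cartons through the sprung flap of the returns box

## Robot

A 6-joint arm with a two-finger parallel gripper is mounted at the origin on a cart in front of the work surface, level with it; the furniture and walls round the work are solid. World frame = base frame: x ahead of the robot, y to its left, z up, the work surface at z = 0. Lengths are in m, angles in degrees, forces in N, time in s.
With the tool pointing down it reaches from about 0.275 to 0.825 m from the base axis. Payload 5.2 kg.
Tool frame: the origin (TCP) lies between the finger pads; the fingertips stand 22 mm ahead of it and the grasp point (between the pads) lies 3 mm ahead of it; z points along the fingers, y is the line along which they close (so a half turn about z gives the same grasp; the last joint's range is limited). The gripper opens to 93 mm and grips with 3 to 60 N. Pads are 15 mm wide; open, the fingers measure 128 mm over their backs; the gripper's body (75 mm by 188 mm) begins 65 mm behind the grasp point.
Start: joints at [-88.396, 14.817, 87.949, -0, 77.235, -11.62], TCP at [0.126, -0.535, 0.241] pointing down, gripper open.
Joint ranges: [-179.93, 179.93], [-52.35, 119.4], [10.71, 147.94], [-69.91, 249.91], [12.55, 155.21], [-178.61, 178.61]. Speed limits (degrees/s): [147.25, 147.25, 180, 180, 180, 180].

## Interface

Orientations are given as a 3x3 rotation matrix whose columns are the frame's x, y, z axes.
In Python, from station import env gives the robot as it stands.
- The arm moves only by the tool step_arm, never from a script. Its argument "targets" is a list of rows, each a list of 6 numbers: the shift along the tool's x, y, z in units of 0.4 m (1.0 is 0.4 m), then the turn, a rotation vector about the tool's x, y, z in units of 0.5 rad (1.0 is 0.5 rad). A call has 1 to 20 rows; each row is the pose to reach, as a shift and turn from the pose commanded when the call began, along the tool's axes at that moment; what a row does not reach only later rows make up. A row lasts 1/12 s, in which the tool goes at most 41.7 mm and 7.16 degrees, less where a joint would pass 70% of its speed; a pose out of reach is approached as far as the arm can. A call with a number of a shift or a turn outside -1 to 1 is refused whole. A call with a gripper value outside its range is refused whole. "hand" is the opening, from -1 (shut) to 1 (fully open), set as the call begins (left out, the last holds). The fingers move at their own pace and stop on an object; "squeeze" is the grip in N (left out, the last holds). Time passes only in rows, so rows that repeat a pose let the fingers close. It gives the time, the measured TCP pose, the force, the opening and the grip force at its end, in the units of the state.
- env.get_obs(): the state, without advancing time (a new reading comes with each control period).
- env.camera(name): name is "scene" or "top" or "wrist"; returns the picture (480x640x3 uint8, blue, green, red); there is no depth.
- env.camera_info(name): a dict with "K" (3x3 intrinsics, pixels), "rvec" (rotation vector, rad) and "tvec" (3), from world to camera coordinates, as OpenCV has them. Camera axes: x right, y down, z forward; pixel columns grow to the right and rows downward; lengths in m; the calibration is good to about 2 mm. A picture is of the moment at which its call begins: read the wrist's pose just before it. camera_info takes no time and is no camera call; for the wrist camera it gives the pose at the moment of the call.
- env.job_done(): hands the job in; it is judged then, once.
The state is a dict: "t": time; "joint_pos": joint angles; "qvel": joint speeds; "tau": joint torques, N m; "tool_pos": TCP position; "orientation": TCP orientation; "contact_force": force on the tool from outside, world axes, zero at the start; "torque": the same for the moment, N m; "gripper_width": finger opening in m; "grasp_force": force on a finger pad.
Only numpy, scipy, OpenCV 4.12 (cv2) and the standard library are available. Lean on these libraries where they do the work, as an engineer would, in place of code of your own. Each camera call takes 0.05 s, during which the arm holds its last target. There are 200 camera calls.

## Task

Two returned medicine cartons lie in a pile on the desk, a small flat one on a longer flat one. Post both, the small one first, through the sprung flap of the white returns box: set each on its ledge and push it right through so that it drops inside and the flap falls shut behind it before the next. Leave the other things on the desk standing where they are.

Things in the scene. Friction and masses are not known exactly. Their poses are not given: they have to be found in the camera images.
- returns_box: White steel returns box, fixed: 195 deep x 120 wide x 270 mm high, a steel ledge out of its front. Origin on the desk under the middle of the front's opening, in the front's plane; x points into the box, y left, z up. Inside 110 wide, 174 deep, floor at z = 4. Above the opening the front is a solid wall, so the tool must lean back 30 to 50 degrees to push things up to the opening.
- ledge_end (a point): Middle of the free end of the flat ledge, on its top (x = -135, z = 170 mm in the box's frame; axes as the box's). The ledge is 110 wide and 8 thick and runs level through the opening. Guides 14 mm high on it funnel from 90 mm apart, 37 mm before the opening, to 66 mm at the opening.
- sill_end (a point): Where the ledge ends inside the box (x = +16, z = 170 mm in the box's frame): a carton pushed about 25 mm past this point with its middle tips down into the box; the flap pinches its tail until it is pushed on, at the latest when the tail has passed the flap.
- flap (a joint): Flap 76 x 56 mm right behind the opening, hinged along its upper edge (x = 8, z = 228 in the box's frame); 0 = shut, grows (rad, to 1.45) as its lower edge swings inwards. A weak spring and its weight shut it; under 1 N at the lower edge opens it. It cannot swing outwards.
- opening (a point): Middle of the lower edge of the opening, on the ledge's top (0, 0, 170 mm in the box's frame; axes as the box's). The opening is 66 wide and 55 high in a front 5 thick.
- small_carton: Small flat carton, white with a dark red end, 76 (x) x 46 (y) x 28 (z) mm, about 0.15 kg; lies on top of the long carton at the start. Origin at the centre of its underside, z up; either end may go in first.
- long_carton: Long flat carton, white with a blue end, 113 (x) x 53 (y) x 34 (z) mm, about 0.18 kg; lies flat on the desk. Origin at the centre of its underside, z up; either end may go in first.
- cube_carton: Bystander: near-cubic carton 61 x 61 x 50 mm. Origin under its centre, z up.
- upright_carton: Bystander: upright carton 51 x 71 x 75 mm. Origin under its centre, z up.
- bottle: Bystander: water bottle, diameter 65, 210 mm tall, standing right of the returns box. Origin under its centre, z up.
- pen_pot: Bystander: pot of pens, diameter 80, 145 mm tall with the pens, standing left of the returns box. Origin under its centre, z up.
- round_stamp: Bystander: round self-inking stamp, diameter 52, 75 mm tall. Origin under its centre, z up.
- slim_stamp: Bystander: slim self-inking stamp 33 x 40 x 78 mm. Origin under its centre, z up.
Things that resemble listed ones, but are neither listed nor needed, are in the scene too. Leave any orange look-alike of the long_carton alone.

How it is judged:
By the outcome, as a careful person would: the job done as asked, in the order asked, and still so for the second after the job is handed in, with the robot touching nothing.
It also fails if it takes over 72 s, if anything falls off the work surface, if the arm or the gripper's body presses on something with over 40 N, if the wrist force passes 120 N, or if a joint passes its speed limit or range.

## Working session

There is one attempt and no reset: what is moved stays moved. The work goes in short steps, Python scripts to look and compute and a tool call to move; the robot and the scene stay as the last step left them, time stands still between calls to the robot, and variables do not carry over. Pictures are saved under pics/ and viewed, at most 11 in all, crops included, and the job is handed in when it is done.

Besides the shell and the picture viewer there is one more tool, called after "Call:" by a JSON object that holds its "name" and its "arguments". step_arm: Moves the arm, as the interface text tells. Its arguments: {"type":"object","properties":{"targets":{"type":"array","items":{"type":"array","items":{"type":"number"}}},"hand":{"type":"number"},"squeeze":{"type":"number"}},"required":["targets"]}

```bash
mkdir -p pics; ls
python3 - <<'E'
from station import env
import cv2,json
for n in("scene","top"):
    cv2.imwrite(f"pics/{n}0.png",env.camera(n)); print(n,env.camera_info(n))
print(env.get_obs())
E
```

```text
pics
scene {'K': array([[436.36111116,   0.        , 311.26575482],
       [  0.        , 436.36111116, 240.49122055],
       [  0.        ,   0.        ,   1.        ]]), 'rvec': array([ 1.06828305, -2.48387572,  0.95310822]), 'tvec': array([0.37800123, 0.37165012, 1.06448839])}
top {'K': array([[543.65792473,   0.        , 322.55634441],
       [  0.        , 543.65792473, 235.94569569],
       [  0.        ,   0.        ,   1.        ]]), 'rvec': array([ 2.14522762, -2.18343666,  0.12685435]), 'tvec': array([0.02091992, 0.55217177, 1.45361905])}
{'t': 0.1, 'joint_pos': array([-8.83965805e+01,  1.48535429e+01,  8.80002587e+01,  3.59978969e-04,
        7.72352560e+01, -1.16178538e+01]), 'qvel': array([ 0.13234509, -0.0386658 , -0.1036701 ,  0.02779044, -0.07274975,
        0.01851198]), 'tau': array([ 2.04388998e-03, -4.38211477e+01, -2.84644872e+01,  7.20281107e-02,
        3.62679292e-02, -5.56889609e-05]), 'tool_pos': array([ 0.12582083, -0.53498078,  0.23994715]), 'orientation': array([[ 9.73494376e-01,  2.28710948e-01, -3.73675340e-05],
       [ 2.28710728e-01, -9.73493189e-01,  1.55391100e-03],
       [ 3.19019418e-04, -1.52126998e-03, -9.99998792e-01]]), 'contact_force': array([-0.12592879, -0.09042152,  0.35400569]), 'torque': array([ 0.02602844,  0.04453481, -0.03588898]), 'grasp_force': 0.0, 'gripper_width': 0.0930219008742121}
```

View pics/top0.png

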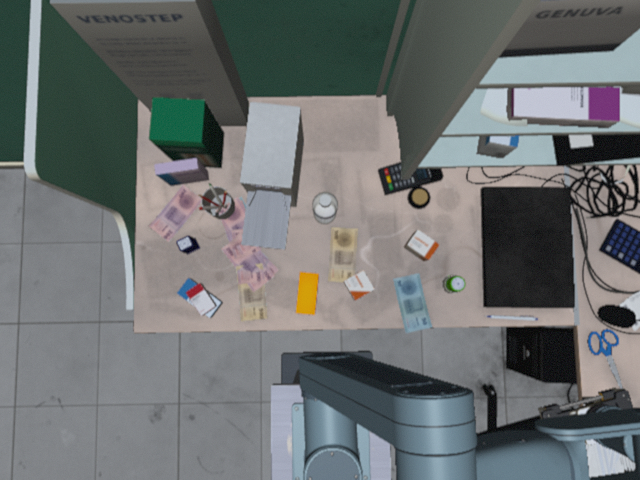

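View pics/scene0.png

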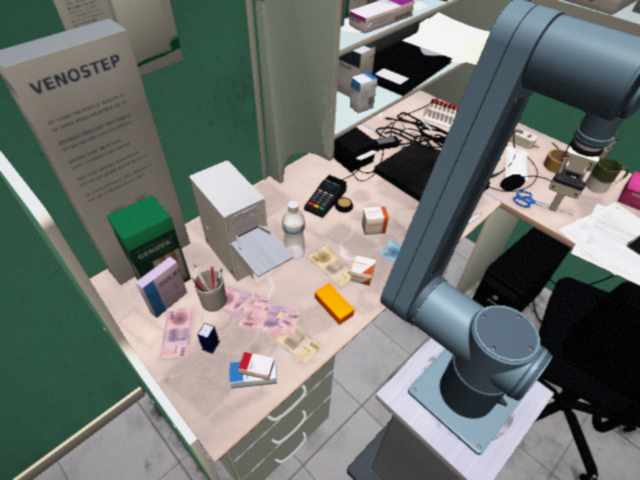

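The top view shows the pile at about (200,298), the returns box with its ledge at (265,220), and the orange look-alike at (308,293). In the scene view the pile is at (253,368) and the ledge at (263,250). I'll enlarge both.

Run:
```python
import cv2,numpy as np
t=cv2.imread("pics/top0.png");s=cv2.imread("pics/scene0.png")
r=lambda im,x,y,w,h,f:cv2.resize(im[y:y+h,x:x+w],None,fx=f,fy=f,interpolation=cv2.INTER_CUBIC)
a=r(t,170,270,66,50,6);b=r(t,233,180,66,75,4);c=r(s,220,342,66,50,6);d=r(s,220,210,80,75,4)
o=np.zeros((600,800,3),np.uint8)
o[:300,:396]=a;o[300:600,:264]=b;o[:300,400:796]=c;o[300:600,400:720]=d
cv2.imwrite("pics/c0.png",o)
```

```text
(no output)
```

View pics/c0.png

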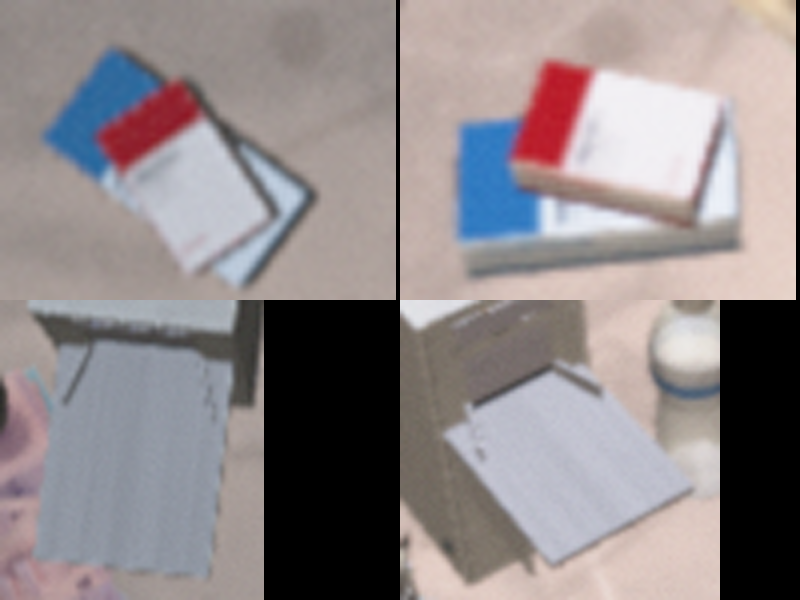

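```bash
cat > fit.py <<'E'
import cv2,numpy as np
from scipy.optimize import least_squares
from station import env
def proj(n,P):
    i=env.camera_info(n);return cv2.projectPoints(np.array(P,float),i["rvec"],i["tvec"],i["K"],None)[0][:,0]
def place(p,L,z):
    c,s=np.cos(p[2]),np.sin(p[2]);L=np.array(L)
    return np.c_[p[0]+c*L[:,0]-s*L[:,1],p[1]+s*L[:,0]+c*L[:,1],np.full(len(L),z)]
def fit(views,z,p0):
    f=lambda p:np.concatenate([(proj(n,place(p,L,z))-np.array(px)).ravel() for n,L,px in views])
    r=least_squares(f,p0);return r.x,r.fun.reshape(-1,2)
def unit(px,off,f,o=(0,0)):return (np.array(px,float)-o+.5)/f-.5+np.array(off)
E
python3 - <<'E'
from fit import *
A=lambda px:unit(px,(170,270),6);C=lambda px:unit(px,(220,342),6,(400,0))
B=lambda px:unit(px,(233,180),4,(0,300));D=lambda px:unit(px,(220,210),4,(400,300))
s=np.array
# coloured end = +x
S=s([[38,23],[38,-23],[-38,-23],[-38,23]])/1e3
for v in ([("top",S,A([[97,133],[182,80],[277,215],[192,273]]))],
          [("scene",S[[0,1,2]],C([[513,163],[548,60],[725,95]]))]):
    print("small",*fit(v,.062,[.4,.3,.8]))
L=s([[56.5,26.5],[56.5,-26.5],[-56.5,-26.5],[-56.5,26.5]])/1e3
for v in ([("top",L,A([[43,137],[117,48],[314,193],[240,288]]))],[("scene",L[[0]],C([[458,238]]))]):
    print("long",*fit(v,.034,[.4,.3,.8]))
E_=s([[-135,55],[-135,-55],[0,55],[0,-55]])/1e3
print("box top",*fit([("top",E_[:3],B([[38,560],[211,577],[60,345]]))],.17,[.6,.1,0.]))
print("box scene",*fit([("scene",E_[:3],D([[553,565],[692,488],[447,433]]))],.17,[.6,.1,0.]))
E
```

```text
small [0.38780832 0.33566381 0.59618562] [[-0.24861899  0.21937329]
 [ 0.07867873 -1.00763067]
 [ 0.26653214  0.14079401]
 [-0.09651995  0.63458442]]
small [0.38487858 0.33779107 0.6060194 ] [[-0.23601275  0.09091847]
 [-0.20365954 -0.10452726]
 [ 0.44276487 -0.01624997]]
long [0.39187863 0.34572188 0.91504343] [[-0.0573591   0.24921035]
 [-0.22145919 -0.75900569]
 [ 0.03169754  0.16288132]
 [ 0.2452008   0.3363751 ]]
long [0.3850796  0.3482825  0.80186379] [[4.23332551e-07 7.74053660e-07]]
box top [ 0.64660699  0.1420959  -0.11442748] [[-0.56096413 -0.08299669]
 [ 0.49578357 -0.04211553]
 [ 0.06563686  0.12324223]]
box scene [ 0.64294382  0.14395637 -0.13855633] [[-0.68860505  0.18508054]
 [ 1.21555981 -0.2674501 ]
 [-0.51087195 -0.04929828]]
```

```bash
cat > h.py <<'E'
from fit import *
from scipy.spatial.transform import Rotation as Ro
def pt(n,px,z):
    i=env.camera_info(n);R=cv2.Rodrigues(i["rvec"])[0];c=-R.T@i["tvec"]
    d=R.T@np.linalg.inv(i["K"])@[*px,1];return c+d*(z-c[2])/d[2]
def ori(yaw,tilt):
    c,s=np.cos(yaw),np.sin(yaw);t=np.radians(tilt)
    z=np.array([np.sin(t)*c,np.sin(t)*s,-np.cos(t)]);y=np.array([s,-c,0]);return np.c_[np.cross(y,z),y,z]
BOX=np.array([.6447,.143,0]);BY=-.125
def box(x,y,z):
    c,s=np.cos(BY),np.sin(BY);return BOX+[c*x-s*y,s*x+c*y,z]
def rows(*steps,ahead=.003):
    "steps: (point that the spot `ahead` of the TCP shall reach, R)"
    o=env.get_obs();p,R=o["tool_pos"],o["orientation"]
    for g,Rt in steps:
        d=R.T@(np.array(g)-ahead*Rt[:,2]-p);r=Ro.from_matrix(R.T@Rt).as_rotvec()
        print(np.round(np.r_[d/.4,r/.5],3).tolist(),"rows>=%.1f"%max(np.linalg.norm(d)/.0417,np.degrees(np.linalg.norm(r))/7.16))
def st():
    o=env.get_obs();print({k:np.round(o[k],3).tolist() for k in("t","joint_pos","tool_pos","contact_force","gripper_width","grasp_force")})
E
python3 - <<'E'
from h import *
A=lambda px:unit(px,(170,270),6);C=lambda px:unit(px,(220,342),6,(400,0))
B=lambda px:unit(px,(233,180),4,(0,300));D=lambda px:unit(px,(220,210),4,(400,300))
s=np.array
S=s([[38,23],[38,-23],[-38,-23],[-38,23]])/1e3
print(fit([("top",S,A([[97,133],[182,80],[277,215],[192,273]])),("scene",S[[0,1,2]],C([[513,163],[548,60],[725,95]]))],.062,[.4,.3,.8])[0])
L=s([[56.5,26.5],[56.5,-26.5],[-56.5,-26.5],[-56.5,26.5]])/1e3
print(fit([("top",L,A([[43,137],[117,48],[314,193],[240,288]])),("scene",L[[0,3]],C([[458,238],[738,237]]))],.034,[.4,.3,.8]))
E_=s([[-135,55],[-135,-55],[0,55],[0,-55]])/1e3
print(fit([("top",E_[:3],B([[38,560],[211,577],[60,345]])),("scene",E_[:3],D([[553,565],[692,488],[447,433]]))],.17,[.6,.1,0.])[0])
i=BOX[:2]
c,sn=np.cos(BY),np.sin(BY)
for n,px,z in(("bottle",(325,205),.21),("pot",(214,198),.145),("pot",(217,206),.09)):
    q=pt("top",px,z);d=q[:2]-i;print(n,q.round(3),"in box",(c*d[0]+sn*d[1]).round(3),(-sn*d[0]+c*d[1]).round(3))
rows(((.42,-.1,.34),ori(.23,0)))
E
```

```text
[0.38660646 0.33662063 0.60524374]
(array([0.39042019, 0.34724506, 0.88277934]), array([[-0.44814053,  0.0694492 ],
       [-0.11961857, -0.55171146],
       [-0.7128106 ,  1.45673912],
       [-1.00272782,  1.24637089],
       [-0.26372524, -0.03470533],
       [ 0.38380423, -3.01972962]]))
[ 0.64539852  0.14281817 -0.12422517]
bottle [0.607 0.005 0.21 ] in box -0.02 -0.142
pot [0.641 0.286 0.145] in box -0.021 0.141
pot [0.63  0.288 0.09 ] in box -0.033 0.143
[0.965, -0.891, -0.256, -0.003, -0.001, 0.002] rows>=12.8
```

Call:
{"name": "step_arm", "arguments": {"targets": [[0.965,-0.89,-0.26,0,0,0],[0.965,-0.89,-0.26,0,0,0],[0.965,-0.89,-0.26,0,0,0],[0.965,-0.89,-0.26,0,0,0],[0.965,-0.89,-0.26,0,0,0],[0.965,-0.89,-0.26,0,0,0],[0.965,-0.89,-0.26,0,0,0],[0.965,-0.89,-0.26,0,0,0],[0.965,-0.89,-0.26,0,0,0],[0.965,-0.89,-0.26,0,0,0],[0.965,-0.89,-0.26,0,0,0],[0.965,-0.89,-0.26,0,0,0],[0.965,-0.89,-0.26,0,0,0],[0.965,-0.89,-0.26,0,0,0],[0.965,-0.89,-0.26,0,0,0],[0.965,-0.89,-0.26,0,0,0]], "hand": 1}}

```text
t: 1.43
tool_pos: [0.4197, -0.1006, 0.3441]
orientation: [[0.973, 0.23, -0.001], [0.23, -0.973, -0.0], [-0.001, -0.0, -1.0]]
contact_force: [-0.0, -0.1, 0.3]
gripper_width: 0.0926
grasp_force: 0.0
```

Run:
```python
from h import *
st();rows(((.385,.336,.16),ori(.605,24)),((.385,.336,.16),ori(.605,45)))
```

```text
{'t': 1.433, 'joint_pos': [-28.325, -0.779, 91.706, -0.042, 89.136, 48.392], 'tool_pos': [0.42, -0.101, 0.344], 'contact_force': [-0.047, -0.087, 0.3], 'gripper_width': 0.093, 'grasp_force': 0.0}
[0.164, -1.081, 0.453, 0.155, 0.83, -0.736] rows>=11.4
[0.162, -1.08, 0.455, 0.292, 1.555, -0.708] rows>=11.4
```

Call:
{"name": "step_arm", "arguments": {"targets": [[0.15,-1,0.35,0.15,0.9,-0.73],[0.15,-1,0.35,0.15,0.9,-0.73],[0.15,-1,0.35,0.15,0.9,-0.73],[0.15,-1,0.35,0.15,0.9,-0.73],[0.15,-1,0.35,0.15,0.9,-0.73],[0.15,-1,0.35,0.15,0.9,-0.73],[0.15,-1,0.35,0.15,0.9,-0.73],[0.15,-1,0.35,0.15,0.9,-0.73],[0.15,-1,0.35,0.15,0.9,-0.73],[0.15,-1,0.35,0.15,0.9,-0.73],[0.15,-1,0.35,0.15,0.9,-0.73],[0.15,-1,0.35,0.15,0.9,-0.73],[0.15,-1,0.35,0.15,0.9,-0.73],[0.15,-1,0.35,0.15,0.9,-0.73]]}}

```text
t: 2.6
tool_pos: [0.3878, 0.3009, 0.2046]
orientation: [[0.741, 0.563, 0.367], [0.51, -0.827, 0.239], [0.438, 0.01, -0.899]]
contact_force: [0.8, -0.4, 0.3]
gripper_width: 0.0933
grasp_force: 0.0
```

Run:
```python
from h import *
st();R=ori(.605,45);b=-.707*.04+0;rows(((.3866-.03,.3366-.02,.12),R),((.3855,.336,.0555),R))
```

```text
{'t': 2.6, 'joint_pos': [20.89, -3.727, 119.643, 8.497, 38.942, 71.087], 'tool_pos': [0.388, 0.301, 0.205], 'contact_force': [0.838, -0.377, 0.293], 'gripper_width': 0.093, 'grasp_force': 0.0}
[-0.133, -0.078, 0.164, 0.024, 0.665, -0.001] rows>=2.7
[-0.125, -0.079, 0.347, 0.024, 0.665, -0.001] rows>=3.6
```

Run:
```python
from h import *
R=ori(.605,15);rows(((.3866,.3366,.11),R),((.3866,.3366,.056),R))
```

```text
[-0.059, -0.078, 0.226, 0.023, -0.383, -0.007] rows>=2.4
[-0.118, -0.079, 0.347, 0.023, -0.383, -0.007] rows>=3.6
```

Call:
{"name": "step_arm", "arguments": {"targets": [[-0.06,-0.08,0.22,0.02,-0.38,0],[-0.06,-0.08,0.22,0.02,-0.38,0],[-0.06,-0.08,0.22,0.02,-0.38,0],[-0.06,-0.08,0.226,0.02,-0.38,0],[-0.09,-0.08,0.29,0.02,-0.38,0],[-0.09,-0.08,0.29,0.02,-0.38,0],[-0.09,-0.08,0.29,0.02,-0.38,0]]}}

```text
t: 3.18
tool_pos: [0.385, 0.3366, 0.0846]
orientation: [[0.797, 0.565, 0.213], [0.546, -0.825, 0.147], [0.259, -0.001, -0.966]]
contact_force: [-0.0, 0.1, 1.8]
gripper_width: 0.093
grasp_force: 0.0
```

Run:
```python
from h import *
st();cv2.imwrite("pics/w1.png",env.camera("wrist"))
R=ori(.605,15);rows(((.3866,.3366,.0555),R),((.3866,.3366,.2),R))
im=cv2.imread("pics/w1.png")
c=[]
for p in place([.3866,.3366,.605],np.array([[38,23],[38,-23],[-38,-23],[-38,23]])/1e3,.062): c.append(proj("wrist",[p])[0])
cv2.polylines(im,[np.int32(c)],True,(0,255,0),1)
c=proj("wrist",place([.3904,.347,.9],np.array([[56.5,26.5],[56.5,-26.5],[-56.5,-26.5],[-56.5,26.5]])/1e3,.034))
cv2.polylines(im,[np.int32(c)],True,(0,255,255),1);cv2.imwrite("pics/w1.png",im)
```

```text
{'t': 3.183, 'joint_pos': [27.37, 13.495, 117.255, 3.279, 34.391, 80.484], 'tool_pos': [0.385, 0.337, 0.085], 'contact_force': [-0.003, 0.092, 1.772], 'gripper_width': 0.093, 'grasp_force': 0.0}
[-0.019, 0.003, 0.066, 0.001, -0.005, -0.007] rows>=0.7
[0.075, 0.003, -0.283, 0.001, -0.005, -0.007] rows>=2.8
```

View pics/w1.png

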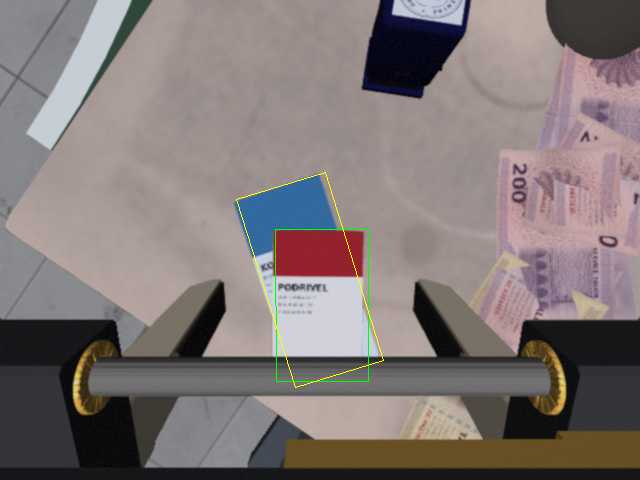

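The wrist view shows the small carton (red end, rows 230–360, columns 276–364) centred between the fingers. The predicted outlines match to within 2 mm.

Call:
{"name": "step_arm", "arguments": {"targets": [[-0.01,0,0.033,0,0,0],[-0.02,0,0.06,0,0,0],[-0.02,0,0.066,0,0,0],[-0.02,0,0.066,0,0,0]]}}

```text
t: 3.57
tool_pos: [0.3848, 0.3378, 0.058]
orientation: [[0.795, 0.567, 0.216], [0.547, -0.824, 0.149], [0.262, -0.0, -0.965]]
contact_force: [0.1, -0.4, 0.0]
gripper_width: 0.0929
grasp_force: 0.0
```

Call:
{"name": "step_arm", "arguments": {"targets": [[0,0,0,0,0,0],[0,0,0,0,0,0],[0,0,0,0,0,0],[0,0,0,0,0,0],[0,0,0,0,0,0],[0,0,0,0,0,0],[0,0,0,0,0,0],[0,0,0,0,0,0]], "hand": -1, "squeeze": 12}}

```text
t: 4.23
tool_pos: [0.3848, 0.3386, 0.0575]
orientation: [[0.794, 0.568, 0.216], [0.548, -0.823, 0.149], [0.262, -0.0, -0.965]]
contact_force: [-1.2, 0.1, 6.1]
gripper_width: 0.046
grasp_force: 18.3
```

Run:
```python
from h import *
st();R=ori(.605,15);rows(((.3866,.3366,.27),R),(box(-.2,0,.27),ori(BY,15)))
```

```text
{'t': 4.233, 'joint_pos': [27.582, 16.323, 118.802, 3.719, 29.826, 80.01], 'tool_pos': [0.385, 0.339, 0.057], 'contact_force': [-1.233, 0.064, 6.083], 'gripper_width': 0.046, 'grasp_force': 18.291}
[0.14, 0.006, -0.52, 0.0, -0.007, -0.003] rows>=5.2
[0.028, 0.437, -0.55, -0.38, -0.007, 1.407] rows>=6.7
```

Call:
{"name": "step_arm", "arguments": {"targets": [[0.07,0,-0.26,0,0,0],[0.14,0,-0.52,0,0,0],[0.14,0,-0.52,0,0,0],[0.14,0,-0.52,0,0,0],[0.14,0,-0.52,0,0,0],[0.14,0,-0.52,0,0,0],[0.14,0,-0.52,0,0,0]]}}

```text
t: 4.82
tool_pos: [0.3855, 0.3387, 0.2756]
orientation: [[0.793, 0.568, 0.22], [0.547, -0.823, 0.151], [0.267, 0.001, -0.964]]
contact_force: [-0.1, -0.0, -2.6]
gripper_width: 0.0459
grasp_force: 12.0
```

Run:
```python
from h import *
st();R=ori(BY,30);rows((box(-.12,0,.25),ori(.25,22)),(box(-.12,0,.25),R))
```

```text
{'t': 4.817, 'joint_pos': [27.559, 0.347, 101.75, 2.072, 62.537, 82.25], 'tool_pos': [0.386, 0.339, 0.276], 'contact_force': [-0.092, -0.018, -2.578], 'gripper_width': 0.046, 'grasp_force': 11.995}
[0.013, 0.57, 0.063, -0.226, 0.225, 0.671] rows>=5.5
[0.012, 0.568, 0.064, -0.564, 0.483, 1.348] rows>=6.2
```

Call:
{"name": "step_arm", "arguments": {"targets": [[0.01,0.57,0.03,-0.4,0.35,0.95],[0.01,0.57,0.03,-0.4,0.35,0.95],[0.01,0.57,0.03,-0.4,0.35,0.95],[0.01,0.57,0.03,-0.4,0.35,0.95],[0.01,0.57,0.03,-0.4,0.35,0.95],[0.01,0.57,0.03,-0.4,0.35,0.95],[0.01,0.57,0.03,-0.4,0.35,0.95],[0.01,0.57,0.03,-0.4,0.35,0.95]]}}

```text
t: 5.48
tool_pos: [0.518, 0.1529, 0.258]
orientation: [[0.9, 0.087, 0.428], [0.088, -0.996, 0.017], [0.428, 0.022, -0.904]]
contact_force: [-0.3, -0.1, -1.3]
gripper_width: 0.0461
grasp_force: 12.0
```

Run:
```python
from h import *
st();R=ori(BY,15);rows((box(-.09,0,.22),R),(box(-.085,0,.1925),R))
```

```text
{'t': 5.483, 'joint_pos': [5.49, -0.513, 108.152, -1.852, 47.065, 91.193], 'tool_pos': [0.518, 0.153, 0.258], 'contact_force': [-0.291, -0.102, -1.309], 'gripper_width': 0.046, 'grasp_force': 11.995}
[0.045, 0.002, 0.119, -0.105, -0.363, 0.413] rows>=2.2
[0.027, 0.004, 0.186, -0.105, -0.363, 0.413] rows>=2.2
```

Call:
{"name": "step_arm", "arguments": {"targets": [[0.045,0,0.12,-0.1,-0.36,0.41],[0.045,0,0.12,-0.1,-0.36,0.41],[0.045,0,0.12,-0.1,-0.36,0.41],[0.045,0,0.12,-0.105,-0.36,0.413],[0.045,0,0.12,-0.105,-0.36,0.413],[0.045,0,0.12,-0.105,-0.36,0.413]]}}

```text
t: 5.98
tool_pos: [0.5548, 0.1575, 0.2252]
orientation: [[0.957, -0.12, 0.263], [-0.116, -0.993, -0.031], [0.265, -0.001, -0.964]]
contact_force: [-0.1, 0.1, -1.7]
gripper_width: 0.046
grasp_force: 12.0
```

Run:
```python
from h import *
st();R=ori(BY,15.2);rows((box(-.085,0,.1925),R),(box(-.085,0,.19),R))
im=env.camera("scene");cv2.imwrite("pics/s2.png",cv2.resize(im[150:310,180:340],None,fx=3.7,fy=3.7,interpolation=cv2.INTER_CUBIC))
```

```text
{'t': 5.983, 'joint_pos': [6.946, 10.233, 97.923, -4.275, 56.946, 105.685], 'tool_pos': [0.555, 0.158, 0.225], 'contact_force': [-0.056, 0.055, -1.659], 'gripper_width': 0.046, 'grasp_force': 11.995}
[-0.007, 0.008, 0.075, -0.004, -0.006, 0.009] rows>=0.7
[-0.009, 0.008, 0.081, -0.004, -0.006, 0.009] rows>=0.8
```

View pics/s2.png

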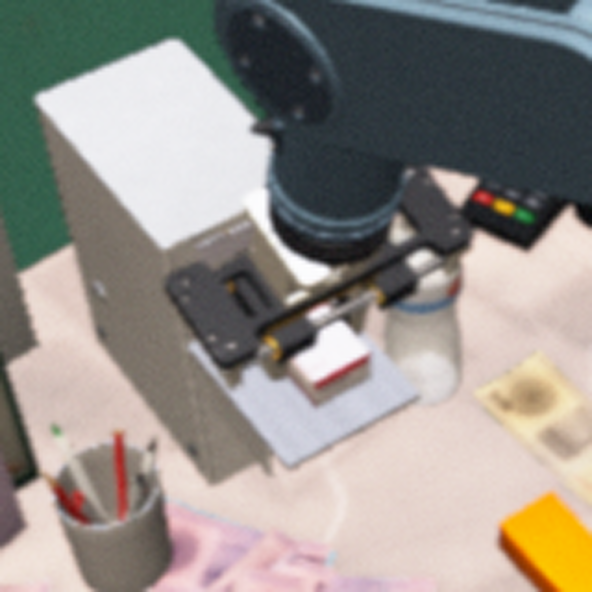

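The scene view shows the small carton at (335,360) in the crop, held just above the ledge and aligned with it. The bottle and the pen pot are clear of the gripper.

Call:
{"name": "step_arm", "arguments": {"targets": [[-0.005,0.005,0.05,0,0,0.01],[-0.008,0.008,0.075,0,0,0.01],[-0.008,0.008,0.078,0,0,0.01],[-0.008,0.008,0.078,0,0,0.01]]}}

```text
t: 6.37
tool_pos: [0.5602, 0.1529, 0.1947]
orientation: [[0.956, -0.126, 0.263], [-0.122, -0.992, -0.031], [0.265, -0.002, -0.964]]
contact_force: [0.2, 0.2, -1.8]
gripper_width: 0.0459
grasp_force: 12.0
```

Call:
{"name": "step_arm", "arguments": {"targets": [[0,0,0,0,0,0],[0,0,0,0,0,0],[0,0,0,0,0,0],[0,0,0,0,0,0]], "hand": 0.6}}

```text
t: 6.7
tool_pos: [0.5614, 0.153, 0.1959]
orientation: [[0.956, -0.127, 0.266], [-0.123, -0.992, -0.031], [0.268, -0.003, -0.963]]
contact_force: [0.3, 0.5, -0.6]
gripper_width: 0.0679
grasp_force: 0.0
```

Run:
```python
from h import *
st();rows((box(-.085,0,.26),ori(BY,15)),(box(-.185,0,.25),ori(BY,30)))
print(box(-.085,0,.19))
```

```text
{'t': 6.7, 'joint_pos': [6.342, 12.189, 99.887, -4.331, 52.853, 105.792], 'tool_pos': [0.561, 0.153, 0.196], 'contact_force': [0.284, 0.501, -0.601], 'gripper_width': 0.068, 'grasp_force': 0.0}
[0.04, -0.002, -0.163, -0.005, -0.018, -0.005] rows>=1.6
[-0.209, -0.001, -0.205, -0.004, 0.505, -0.006] rows>=2.8
[0.5603632  0.15359735 0.19      ]
```

Call:
{"name": "step_arm", "arguments": {"targets": [[0.02,0,-0.08,0,0,0],[0.04,0,-0.16,0,0,0],[0.04,0,-0.16,0,0,0],[-0.21,0,-0.21,0,0.5,0],[-0.21,0,-0.21,0,0.5,0],[-0.21,0,-0.21,0,0.5,0],[-0.21,0,-0.21,0,0.7,0],[-0.21,0,-0.21,0,0.8,0],[-0.21,0,-0.21,0,0.8,0]], "hand": 0.6}}

```text
t: 7.45
tool_pos: [0.4557, 0.1661, 0.2523]
orientation: [[0.778, -0.124, 0.616], [-0.098, -0.992, -0.076], [0.621, -0.002, -0.784]]
contact_force: [-0.1, -0.3, -0.9]
gripper_width: 0.0745
grasp_force: 0.0
```

Run:
```python
from h import *
st();R=ori(BY,43);rows((box(-.16,0,.22),R),(box(-.15,0,.180),R),ahead=.022)
im=env.camera("top");cv2.imwrite("pics/t3.png",cv2.resize(im[170:270,220:310],None,fx=6,fy=6,interpolation=cv2.INTER_CUBIC))
```

```text
{'t': 7.45, 'joint_pos': [17.37, -8.08, 122.055, -27.768, 33.371, 133.458], 'tool_pos': [0.456, 0.166, 0.252], 'contact_force': [-0.087, -0.307, -0.925], 'gripper_width': 0.074, 'grasp_force': 0.0}
[0.005, -0.002, 0.056, -0.003, 0.162, -0.002] rows>=0.6
[-0.038, -0.001, 0.15, -0.003, 0.162, -0.002] rows>=1.5
```

View pics/t3.png

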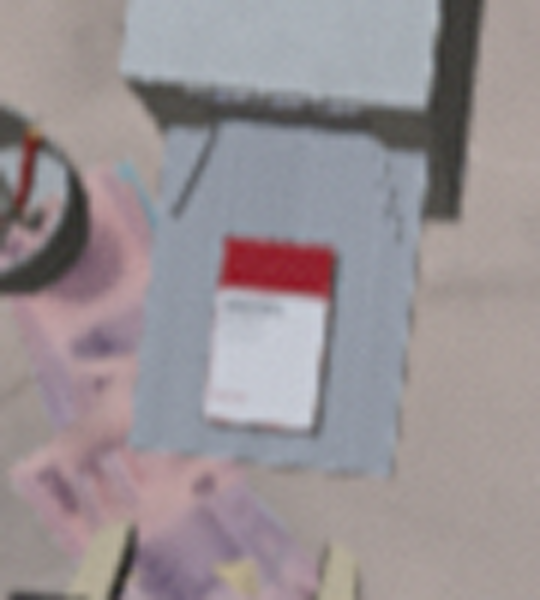

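The small carton lies centred on the ledge and aligned with it, its tail at row 428 against the ledge end at row 455, so the tail is at about x = -0.123. Next I close the fingers and go behind it.

Call:
{"name": "step_arm", "arguments": {"targets": [[0,0,0.05,0,0.1,0],[-0.02,0,0.1,0,0.1,0],[-0.05,0,0.145,0,0.1,0],[-0.05,0,0.145,0,0.1,0],[-0.05,0,0.145,0,0.1,0],[-0.05,0,0.145,0,0.1,0],[-0.05,0,0.145,0,0.1,0],[-0.05,0,0.145,0,0.1,0]], "hand": -1}}

```text
t: 8.17
tool_pos: [0.4796, 0.1636, 0.1976]
orientation: [[0.744, -0.127, 0.656], [-0.098, -0.992, -0.081], [0.661, -0.004, -0.75]]
contact_force: [0.4, -0.2, 0.1]
gripper_width: 0.0259
grasp_force: 0.0
```

Run:
```python
from h import *
st();R=ori(BY,41);rows(*[(box(x,0,.181),R) for x in (-.13,-.06,-.02,.0,.012,.02)],ahead=.022)
```

```text
{'t': 8.167, 'joint_pos': [16.676, -1.17, 127.276, -46.821, 21.392, 153.355], 'tool_pos': [0.48, 0.164, 0.198], 'contact_force': [0.421, -0.196, 0.086], 'gripper_width': 0.026, 'grasp_force': 0.0}
[0.041, -0.0, 0.036, -0.003, -0.013, -0.008] rows>=0.5
[0.172, -0.001, 0.152, -0.003, -0.013, -0.008] rows>=2.2
[0.247, -0.001, 0.218, -0.003, -0.013, -0.008] rows>=3.2
[0.285, -0.001, 0.251, -0.003, -0.013, -0.008] rows>=3.6
[0.307, -0.001, 0.271, -0.003, -0.013, -0.008] rows>=3.9
[0.322, -0.001, 0.284, -0.003, -0.013, -0.008] rows>=4.1
```

Call:
{"name": "step_arm", "arguments": {"targets": [[0,0,0,0,0,0],[0,0,0,0,0,0],[0,0,0,0,0,0],[0,0,0,0,0,0],[0.02,0,0.018,0,0,0],[0.04,0,0.035,0,0,0],[0.06,0,0.053,0,0,0],[0.08,0,0.071,0,0,0],[0.1,0,0.088,0,0,0],[0.12,0,0.106,0,0,0],[0.14,0,0.124,0,0,0],[0.16,0,0.141,0,0,0],[0.18,0,0.159,0,0,0],[0.2,0,0.177,0,0,0],[0.22,0,0.194,0,0,0],[0.24,0,0.212,0,0,0],[0.247,0,0.218,0,0,0],[0.247,0,0.218,0,0,0]]}}

```text
t: 9.67
tool_pos: [0.6107, 0.1465, 0.1954]
orientation: [[0.745, -0.127, 0.654], [-0.098, -0.992, -0.082], [0.659, -0.003, -0.752]]
contact_force: [-0.2, 0.2, 0.5]
gripper_width: 0.0006
grasp_force: 0.0
```

Run:
```python
from h import *
st();R=ori(BY,41);rows(*[(box(x,0,.181),R) for x in (.0,.01,.02)],ahead=.022)
a=env.camera("scene");b=env.camera("top")
z=lambda im,x,y:cv2.resize(im[y:y+100,x:x+66],None,fx=6,fy=6,interpolation=cv2.INTER_CUBIC)
cv2.imwrite("pics/p4.png",np.hstack([z(a,225,195),z(b,238,170)]))
```

```text
{'t': 9.667, 'joint_pos': [9.205, 10.052, 114.881, -36.131, 18.319, 137.393], 'tool_pos': [0.611, 0.146, 0.195], 'contact_force': [-0.189, 0.182, 0.499], 'gripper_width': 0.001, 'grasp_force': 0.0}
[0.041, -0.002, 0.029, -0.001, -0.009, -0.008] rows>=0.5
[0.06, -0.002, 0.045, -0.001, -0.009, -0.008] rows>=0.7
[0.078, -0.002, 0.061, -0.001, -0.009, -0.008] rows>=1.0
```

View pics/p4.png

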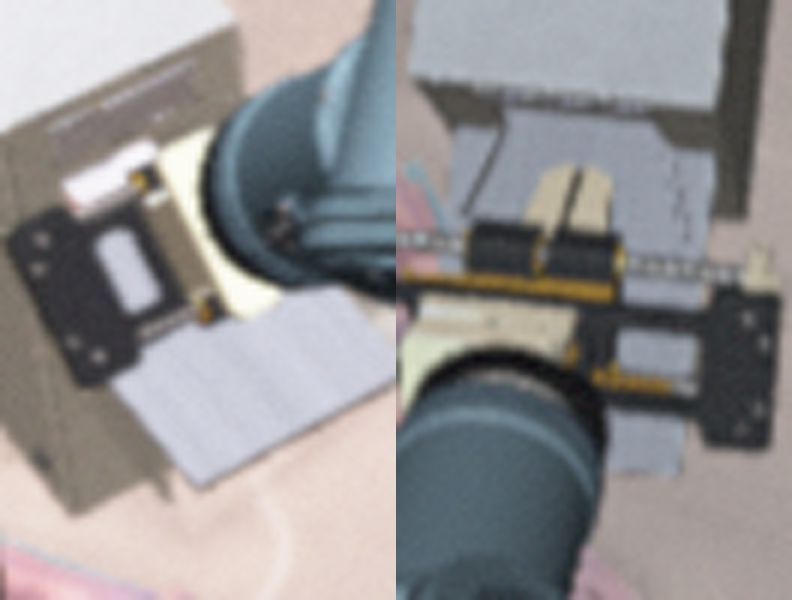

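Scene view: the carton's white tail is in the opening at (110,180), and the fingertips in the top view (570,168) are just short of it. I keep pushing.

Call:
{"name": "step_arm", "arguments": {"targets": [[0.02,0,0.015,0,0,0],[0.04,0,0.03,0,0,0],[0.06,0,0.045,0,0,0],[0.07,0,0.054,0,0,0],[0.08,0,0.062,0,0,0],[0.08,0,0.062,0,0,0],[0.08,0,0.062,0,0,0]]}}

```text
t: 10.35
tool_pos: [0.6491, 0.1416, 0.1975]
orientation: [[0.746, -0.127, 0.654], [-0.097, -0.992, -0.082], [0.659, -0.003, -0.752]]
contact_force: [-0.7, 0.3, -0.0]
gripper_width: 0.0003
grasp_force: 0.1
```

Run:
```python
from h import *
st();R=ori(BY,41);rows(*[(box(x,0,z),R) for x,z in((.03,.181),(.0,.181),(-.16,.185))],ahead=.022)
```

```text
{'t': 10.35, 'joint_pos': [7.784, 13.07, 110.434, -31.528, 18.898, 131.67], 'tool_pos': [0.649, 0.142, 0.197], 'contact_force': [-0.7, 0.345, -0.032], 'gripper_width': 0.0, 'grasp_force': 0.133}
[0.021, -0.002, 0.018, -0.001, -0.007, -0.006] rows>=0.3
[-0.035, -0.002, -0.031, -0.001, -0.007, -0.006] rows>=0.5
[-0.33, -0.001, -0.302, -0.001, -0.007, -0.006] rows>=4.3
```

Call:
{"name": "step_arm", "arguments": {"targets": [[0.015,0,0.013,0,0,0],[0.015,0,0.013,0,0,0],[-0.035,0,-0.031,0,0,0],[-0.1,0,-0.09,0,0,0],[-0.18,0,-0.16,0,0,0],[-0.26,0,-0.24,0,0,0],[-0.34,0,-0.31,0,0,0],[-0.34,0,-0.31,0,0,0],[-0.34,0,-0.31,0,0,0]]}}

```text
t: 11.1
tool_pos: [0.4648, 0.1655, 0.2016]
orientation: [[0.746, -0.124, 0.655], [-0.095, -0.992, -0.08], [0.659, -0.003, -0.752]]
contact_force: [0.7, 0.7, 0.8]
gripper_width: 0.0003
grasp_force: 0.0
```

Run:
```python
from h import *
st()
a=env.camera("scene");b=env.camera("top")
z=lambda im,x,y:cv2.resize(im[y:y+66,x:x+66],None,fx=6,fy=6,interpolation=cv2.INTER_CUBIC)
cv2.imwrite("pics/p5.png",np.hstack([z(a,220,200),z(b,170,265)]))
cv2.imwrite("pics/top5.png",b);cv2.imwrite("pics/sc5.png",a)
rows(((.43,.25,.24),ori(.3,25)),((.39,.346,.15),ori(.88,15)))
```

```text
{'t': 11.1, 'joint_pos': [17.788, -2.873, 128.057, -45.686, 22.682, 152.721], 'tool_pos': [0.465, 0.166, 0.202], 'contact_force': [0.657, 0.744, 0.822], 'gripper_width': 0.0, 'grasp_force': 0.0}
[-0.027, -0.197, -0.156, 0.461, -0.564, -0.719] rows>=4.1
[-0.272, -0.421, -0.072, 0.952, -0.845, -1.791] rows>=8.8
```

View pics/p5.png

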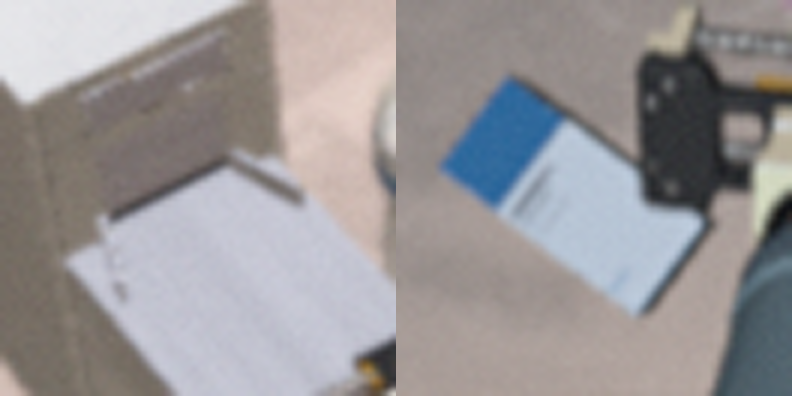

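The left half shows the flap shut, dark at (165,150), with the ledge empty, so the small carton is inside. The right half shows the long carton free, with corners at (44,165), (114,75), (314,222) and (245,316) in the crop.

Call:
{"name": "step_arm", "arguments": {"targets": [[-0.03,-0.2,-0.16,0.46,-0.56,-0.72],[-0.03,-0.2,-0.16,0.46,-0.56,-0.72],[-0.03,-0.2,-0.16,0.46,-0.56,-0.72],[-0.03,-0.2,-0.16,0.46,-0.56,-0.72],[-0.03,-0.2,-0.16,0.46,-0.56,-0.72],[-0.03,-0.2,-0.16,0.46,-0.56,-0.72]], "hand": 1}}

```text
t: 11.7
tool_pos: [0.4284, 0.2522, 0.2438]
orientation: [[0.864, 0.3, 0.404], [0.272, -0.954, 0.127], [0.424, -0.0, -0.906]]
contact_force: [-0.1, -1.2, -1.1]
gripper_width: 0.0359
grasp_force: 0.0
```

Run:
```python
from h import *
L=np.array([[56.5,26.5],[56.5,-26.5],[-56.5,-26.5],[-56.5,26.5]])/1e3
px=unit([[44,165],[114,75],[314,222],[245,316]],(170,265),6)
p,r=fit([("top",L,px)],.034,[.39,.345,.88]);print(p,r.round(1).tolist())
st();R=ori(p[2],15);rows((( *p[:2],.09),R))
```

```text
[0.39275891 0.34538977 0.92465906] [[-0.1, 0.5], [0.2, -0.5], [0.2, -0.2], [-0.3, 0.2]]
{'t': 11.7, 'joint_pos': [17.666, -4.629, 114.022, -0.109, 45.535, 90.278], 'tool_pos': [0.428, 0.252, 0.244], 'contact_force': [-0.128, -1.171, -1.106], 'gripper_width': 0.036, 'grasp_force': 0.0}
[-0.175, -0.248, 0.335, 0.425, -0.34, -1.167] rows>=5.2
```

Call:
{"name": "step_arm", "arguments": {"targets": [[-0.15,-0.25,0.2,0.37,-0.3,-1],[-0.15,-0.25,0.2,0.37,-0.3,-1],[-0.15,-0.25,0.2,0.37,-0.3,-1],[-0.15,-0.25,0.2,0.37,-0.3,-1],[-0.15,-0.25,0.2,0.37,-0.3,-1],[-0.15,-0.25,0.2,0.37,-0.3,-1],[-0.15,-0.25,0.2,0.37,-0.3,-1],[-0.15,-0.25,0.2,0.37,-0.3,-1]], "hand": 1}}

```text
t: 12.37
tool_pos: [0.3786, 0.3399, 0.1442]
orientation: [[0.648, 0.737, 0.191], [0.709, -0.676, 0.203], [0.278, 0.004, -0.96]]
contact_force: [0.4, -0.2, 0.1]
gripper_width: 0.0895
grasp_force: 0.0
```

Run:
```python
from h import *
p=[.3915,.3465,.92];st();R=ori(p[2],15);rows(((*p[:2],.09),R),((*p[:2],.0225),R))
im=env.camera("wrist");L=np.array([[56.5,26.5],[56.5,-26.5],[-56.5,-26.5],[-56.5,26.5]])/1e3
cv2.polylines(im,[np.int32(proj("wrist",place(p,L,.034)))],True,(0,255,255),1);cv2.imwrite("pics/w6.png",im)
```

```text
{'t': 12.367, 'joint_pos': [25.253, 7.349, 114.567, 8.527, 43.3, 62.3], 'tool_pos': [0.379, 0.34, 0.144], 'contact_force': [0.403, -0.203, 0.145], 'gripper_width': 0.089, 'grasp_force': 0.0}
[-0.005, 0.012, 0.132, 0.057, -0.04, -0.174] rows>=1.3
[-0.052, 0.012, 0.294, 0.057, -0.04, -0.174] rows>=2.9
```

View pics/w6.png

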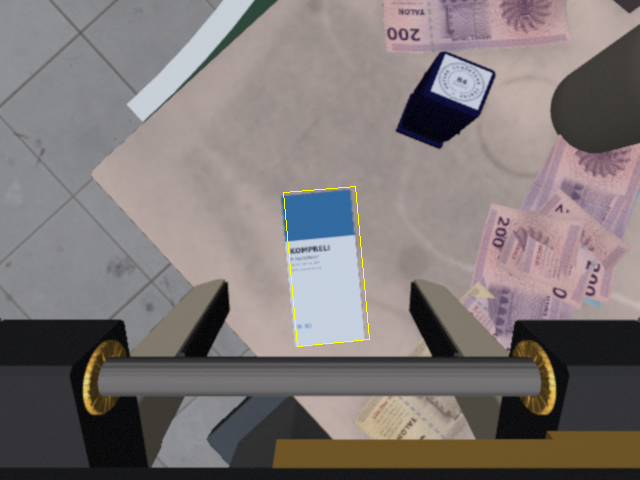

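The predicted outline fits the long carton (columns 285–369, rows 188–345). Descending now.

Call:
{"name": "step_arm", "arguments": {"targets": [[0,0.01,0.1,0.05,-0.04,-0.17],[-0.02,0.012,0.2,0.057,-0.04,-0.17],[-0.04,0.012,0.26,0.057,-0.04,-0.174],[-0.052,0.012,0.293,0.057,-0.04,-0.174],[-0.052,0.012,0.293,0.057,-0.04,-0.174],[-0.052,0.012,0.293,0.057,-0.04,-0.174]], "hand": 1}}

```text
t: 12.92
tool_pos: [0.3896, 0.3454, 0.0253]
orientation: [[0.585, 0.796, 0.155], [0.769, -0.605, 0.206], [0.258, -0.001, -0.966]]
contact_force: [0.2, 0.1, -0.0]
gripper_width: 0.0928
grasp_force: 0.0
```

Call:
{"name": "step_arm", "arguments": {"targets": [[0,0,0,0,0,0],[0,0,0,0,0,0],[0,0,0,0,0,0],[0,0,0,0,0,0],[0,0,0,0,0,0],[0,0,0,0,0,0],[0,0,0,0,0,0],[0,0,0,0,0,0]], "hand": -1, "squeeze": 14}}

```text
t: 13.58
tool_pos: [0.3894, 0.3458, 0.0257]
orientation: [[0.583, 0.797, 0.155], [0.77, -0.603, 0.206], [0.258, -0.001, -0.966]]
contact_force: [-0.6, 0.1, 3.6]
gripper_width: 0.0528
grasp_force: 14.0
```

Run:
```python
from h import *
st();R=ori(.92,15);rows(((.391,.3465,.25),R))
```

```text
{'t': 13.583, 'joint_pos': [24.486, 20.662, 118.806, 15.14, 28.172, 49.017], 'tool_pos': [0.389, 0.346, 0.026], 'contact_force': [-0.578, 0.132, 3.556], 'gripper_width': 0.053, 'grasp_force': 14.0}
[0.148, 0.002, -0.548, -0.003, 0.002, 0.005] rows>=5.4
```

Call:
{"name": "step_arm", "arguments": {"targets": [[0.07,0,-0.26,0,0,0],[0.15,0,-0.55,0,0,0],[0.15,0,-0.55,0,0,0],[0.15,0,-0.55,0,0,0],[0.15,0,-0.55,0,0,0],[0.15,0,-0.55,0,0,0],[0.15,0,-0.55,0,0,0]]}}

```text
t: 14.17
tool_pos: [0.3928, 0.3479, 0.2596]
orientation: [[0.581, 0.797, 0.164], [0.769, -0.603, 0.21], [0.267, 0.004, -0.964]]
contact_force: [0.6, -0.2, -1.7]
gripper_width: 0.0525
grasp_force: 14.0
```

Run:
```python
from h import *
st();rows((box(-.17,0,.27),ori(.4,20)))
```

```text
{'t': 14.167, 'joint_pos': [24.552, 2.408, 101.919, 8.003, 62.102, 58.733], 'tool_pos': [0.393, 0.348, 0.26], 'contact_force': [0.557, -0.244, -1.722], 'gripper_width': 0.053, 'grasp_force': 13.999}
[-0.226, 0.442, -0.095, -0.311, 0.152, 0.999] rows>=4.8
```

Call:
{"name": "step_arm", "arguments": {"targets": [[-0.22,0.44,-0.1,-0.31,0.15,1],[-0.22,0.44,-0.1,-0.31,0.15,1],[-0.22,0.44,-0.1,-0.31,0.15,1],[-0.22,0.44,-0.1,-0.31,0.15,1],[-0.22,0.44,-0.1,-0.31,0.15,1],[-0.22,0.44,-0.1,-0.31,0.15,1],[-0.22,0.44,-0.1,-0.31,0.15,1]]}}

```text
t: 14.75
tool_pos: [0.4728, 0.1627, 0.2676]
orientation: [[0.872, 0.386, 0.302], [0.364, -0.923, 0.127], [0.328, -0.001, -0.945]]
contact_force: [-0.4, -0.2, -1.6]
gripper_width: 0.0528
grasp_force: 14.0
```

Run:
```python
from h import *
st();rows((box(-.08,0,.23),ori(BY,15.2)))
```

```text
{'t': 14.75, 'joint_pos': [1.232, -2.937, 107.021, 8.173, 58.29, 65.339], 'tool_pos': [0.473, 0.163, 0.268], 'contact_force': [-0.409, -0.202, -1.58], 'gripper_width': 0.053, 'grasp_force': 13.999}
[0.163, 0.111, 0.148, -0.31, -0.134, 0.995] rows>=4.2
```

Call:
{"name": "step_arm", "arguments": {"targets": [[0.16,0.11,0.148,-0.31,-0.13,0.995],[0.16,0.11,0.148,-0.31,-0.13,0.995],[0.16,0.11,0.148,-0.31,-0.13,0.995],[0.16,0.11,0.148,-0.31,-0.13,0.995],[0.16,0.11,0.148,-0.31,-0.13,0.995],[0.16,0.11,0.148,-0.31,-0.13,0.995],[0.16,0.11,0.148,-0.31,-0.13,0.995],[0.16,0.11,0.148,-0.31,-0.13,0.995]]}}

```text
t: 15.42
tool_pos: [0.563, 0.1559, 0.2339]
orientation: [[0.957, -0.118, 0.264], [-0.114, -0.993, -0.031], [0.266, -0.001, -0.964]]
contact_force: [0.0, 0.4, -1.0]
gripper_width: 0.0528
grasp_force: 14.0
```

Run:
```python
from h import *
st();R=ori(BY,15);rows((box(-.082,0,.2),R),(box(-.082,0,.194),R))
```

```text
{'t': 15.417, 'joint_pos': [6.643, 10.536, 96.267, -4.121, 58.243, 105.162], 'tool_pos': [0.563, 0.156, 0.234], 'contact_force': [0.012, 0.428, -0.985], 'gripper_width': 0.053, 'grasp_force': 13.999}
[-0.021, 0.007, 0.075, -0.005, -0.014, 0.012] rows>=0.7
[-0.025, 0.007, 0.089, -0.005, -0.014, 0.012] rows>=0.9
```

Call:
{"name": "step_arm", "arguments": {"targets": [[-0.012,0.005,0.045,0,-0.01,0.01],[-0.022,0.007,0.075,0,-0.014,0.012],[-0.025,0.007,0.089,0,-0.014,0.012],[-0.025,0.007,0.089,0,-0.014,0.012]]}}

```text
t: 15.75
tool_pos: [0.5625, 0.1522, 0.1967]
orientation: [[0.958, -0.126, 0.257], [-0.123, -0.992, -0.031], [0.259, -0.002, -0.966]]
contact_force: [0.7, -0.6, -1.1]
gripper_width: 0.0531
grasp_force: 14.0
```

Call:
{"name": "step_arm", "arguments": {"targets": [[0,0,0,0,0,0],[0,0,0,0,0,0],[0,0,0,0,0,0],[0,0,0,0,0,0]], "hand": 0.7}}

```text
t: 16.08
tool_pos: [0.564, 0.1523, 0.1987]
orientation: [[0.957, -0.127, 0.26], [-0.123, -0.992, -0.031], [0.262, -0.003, -0.965]]
contact_force: [-0.2, -0.0, -0.5]
gripper_width: 0.0746
grasp_force: 0.0
```

Run:
```python
from h import *
st();rows((box(-.082,0,.27),ori(BY,15)),(box(-.2,0,.26),ori(BY,35)))
```

```text
{'t': 16.083, 'joint_pos': [6.184, 12.404, 99.095, -4.153, 53.738, 105.51], 'tool_pos': [0.564, 0.152, 0.199], 'contact_force': [-0.185, -0.004, -0.509], 'gripper_width': 0.075, 'grasp_force': 0.0}
[0.045, -0.003, -0.18, -0.004, -0.007, -0.006] rows>=1.8
[-0.249, -0.002, -0.233, -0.003, 0.691, -0.006] rows>=3.3
```

Call:
{"name": "step_arm", "arguments": {"targets": [[0.02,0,-0.09,0,0,0],[0.045,0,-0.18,0,0,0],[0.045,0,-0.18,0,0,0],[-0.25,0,-0.23,0,0.69,0],[-0.25,0,-0.23,0,0.69,0],[-0.25,0,-0.23,0,0.69,0],[-0.25,0,-0.23,0,0.69,0],[-0.25,0,-0.23,0,0.85,0],[-0.25,0,-0.23,0,0.85,0],[-0.25,0,-0.23,0,0.85,0]]}}

```text
t: 16.92
tool_pos: [0.4436, 0.1679, 0.261]
orientation: [[0.766, -0.125, 0.63], [-0.098, -0.992, -0.078], [0.635, -0.002, -0.773]]
contact_force: [1.0, 0.1, 0.5]
gripper_width: 0.0794
grasp_force: 0.0
```

Run:
```python
from h import *
st();R=ori(BY,40);rows((box(-.165,0,.182),R),ahead=.022)
im=env.camera("top");cv2.imwrite("pics/t7.png",cv2.resize(im[170:270,220:310],None,fx=6,fy=6,interpolation=cv2.INTER_CUBIC))
```

```text
{'t': 16.917, 'joint_pos': [18.91, -9.915, 122.729, -29.5, 34.329, 135.835], 'tool_pos': [0.444, 0.168, 0.261], 'contact_force': [1.013, 0.115, 0.512], 'gripper_width': 0.079, 'grasp_force': 0.0}
[-0.053, -0.001, 0.157, -0.003, 0.021, -0.003] rows>=1.6
```

View pics/t7.png

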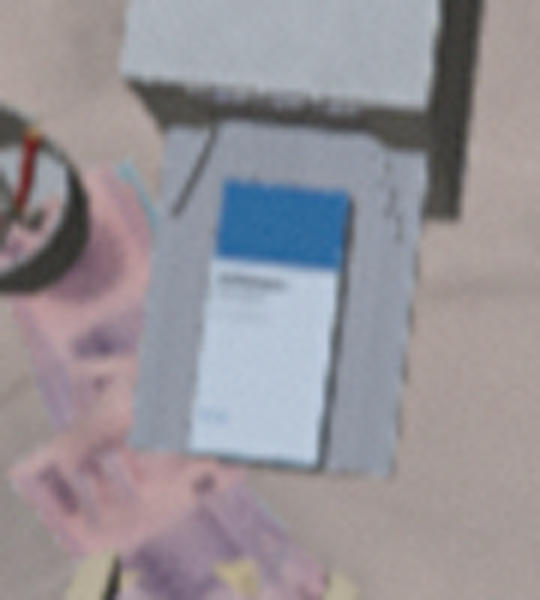

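The long carton lies straight and centred on the ledge, with its tail at about the ledge end (rows 452–468).

Call:
{"name": "step_arm", "arguments": {"targets": [[-0.03,0,0.08,0,0.02,0],[-0.055,0,0.155,0,0.02,0],[-0.055,0,0.155,0,0.02,0],[-0.055,0,0.155,0,0.02,0],[-0.055,0,0.155,0,0.02,0],[-0.055,0,0.155,0,0.02,0],[-0.055,0,0.155,0,0.02,0],[-0.055,0,0.155,0,0.02,0],[-0.055,0,0.155,0,0.02,0],[-0.055,0,0.155,0,0.02,0],[-0.055,0,0.155,0,0.02,0],[-0.055,0,0.155,0,0.02,0]], "hand": -1}}

```text
t: 17.97
tool_pos: [0.4661, 0.1648, 0.1989]
orientation: [[0.759, -0.127, 0.638], [-0.099, -0.992, -0.08], [0.643, -0.003, -0.766]]
contact_force: [-0.6, 0.1, -0.5]
gripper_width: 0.0041
grasp_force: 0.0
```

Run:
```python
from h import *
st();R=ori(BY,40.5);rows(*[(box(x,0,.182),R) for x in (-.02,)],ahead=.022)
```

```text
{'t': 17.967, 'joint_pos': [17.216, -2.506, 127.342, -42.064, 23.294, 148.97], 'tool_pos': [0.466, 0.165, 0.199], 'contact_force': [-0.61, 0.075, -0.494], 'gripper_width': 0.004, 'grasp_force': 0.0}
[0.279, -0.002, 0.234, -0.001, 0.016, -0.006] rows>=3.5
```

Call:
{"name": "step_arm", "arguments": {"targets": [[0.016,0,0.013,0,0.01,0],[0.032,0,0.027,0,0.016,0],[0.048,0,0.04,0,0.016,0],[0.064,0,0.054,0,0.016,0],[0.08,0,0.067,0,0.016,0],[0.096,0,0.081,0,0.016,0],[0.112,0,0.094,0,0.016,0],[0.128,0,0.107,0,0.016,0],[0.144,0,0.121,0,0.016,0],[0.16,0,0.134,0,0.016,0],[0.176,0,0.148,0,0.016,0],[0.192,0,0.161,0,0.016,0],[0.208,0,0.174,0,0.016,0],[0.224,0,0.188,0,0.016,0],[0.24,0,0.201,0,0.016,0],[0.256,0,0.215,0,0.016,0],[0.272,0,0.228,0,0.016,0],[0.28,0,0.235,0,0.016,0],[0.28,0,0.235,0,0.016,0]]}}

```text
t: 19.55
tool_pos: [0.6125, 0.1459, 0.1989]
orientation: [[0.754, -0.127, 0.645], [-0.099, -0.992, -0.081], [0.65, -0.003, -0.76]]
contact_force: [-0.0, 0.2, 0.8]
gripper_width: 0.0007
grasp_force: 0.0
```

Run:
```python
from h import *
st();R=ori(BY,41);rows(*[(box(x,0,.182),R) for x in (.01,.026,)],ahead=.022)
```

```text
{'t': 19.55, 'joint_pos': [8.968, 9.928, 113.89, -32.372, 19.662, 133.452], 'tool_pos': [0.612, 0.146, 0.199], 'contact_force': [-0.048, 0.194, 0.804], 'gripper_width': 0.001, 'grasp_force': 0.0}
[0.053, -0.003, 0.046, -0.001, 0.017, -0.008] rows>=0.7
[0.083, -0.003, 0.072, -0.001, 0.017, -0.008] rows>=1.1
```

Call:
{"name": "step_arm", "arguments": {"targets": [[0.016,0,0.014,0,0.01,0],[0.032,0,0.028,0,0.01,0],[0.048,0,0.042,0,0.01,0],[0.064,0,0.056,0,0.01,0],[0.08,0,0.07,0,0.01,0],[0.088,0,0.076,0,0.01,0],[0.088,0,0.076,0,0.01,0],[0.088,0,0.076,0,0.01,0]]}}

```text
t: 20.22
tool_pos: [0.6564, 0.1398, 0.1963]
orientation: [[0.754, -0.128, 0.645], [-0.098, -0.992, -0.082], [0.65, -0.001, -0.76]]
contact_force: [-1.0, -1.1, -4.8]
gripper_width: 0.0004
grasp_force: 2.0
```

Call:
{"name": "step_arm", "arguments": {"targets": [[-0.03,0,-0.027,0,0,0],[-0.07,0,-0.062,0,0,0],[-0.14,0,-0.125,0,0,0],[-0.22,0,-0.195,0,0,0],[-0.3,0,-0.27,0,0,0],[-0.37,0,-0.34,0,0,0],[-0.37,0,-0.34,0,0,0],[-0.37,0,-0.34,0,0,0],[-0.37,0,-0.34,0,0,0]]}}

```text
t: 20.97
tool_pos: [0.4593, 0.1665, 0.2063]
orientation: [[0.749, -0.126, 0.65], [-0.097, -0.992, -0.079], [0.655, -0.004, -0.755]]
contact_force: [0.6, 0.7, 0.9]
gripper_width: 0.0004
grasp_force: 0.0
```

Run:
```python
from h import *
st();a=env.camera("scene");b=env.camera("top")
z=lambda im,x,y:cv2.resize(im[y:y+100,x:x+100],None,fx=4,fy=4,interpolation=cv2.INTER_CUBIC)
cv2.imwrite("pics/p8.png",np.hstack([z(a,210,190),z(b,210,165)]))
```

```text
{'t': 20.967, 'joint_pos': [18.186, -3.824, 127.823, -43.373, 23.903, 150.682], 'tool_pos': [0.459, 0.167, 0.206], 'contact_force': [0.558, 0.721, 0.854], 'gripper_width': 0.0, 'grasp_force': 0.0}
```

View pics/p8.png

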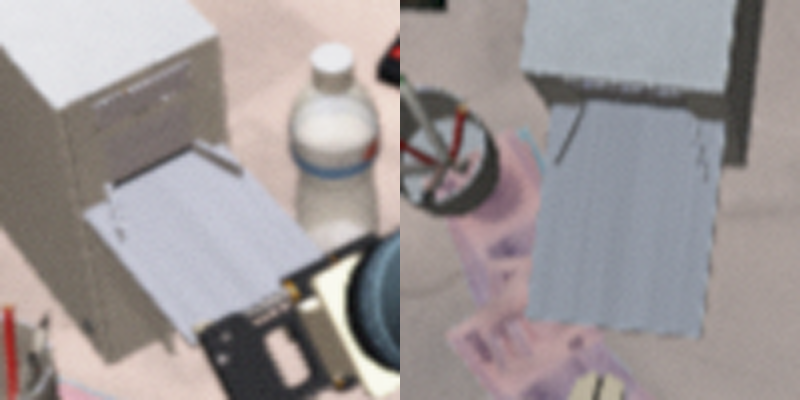

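The ledge is empty and the flap looks shut (150,140); the bottle and the pot still stand. I compare the flap with its shut picture before handing in.

Run:
```python
from h import *
f=np.float32
a=env.camera("scene");s0=cv2.imread("pics/scene0.png");s5=cv2.imread("pics/sc5.png");t=env.camera("top");t0=cv2.imread("pics/top0.png")
r=np.s_[216:232,238:258]
print("flap",[np.abs(f(a[r])-f(x[r])).mean().round(1) for x in(s0,s5)])
for n,r in(("pot",np.s_[180:225,195:236]),("bottle",np.s_[185:228,308:345]),("slim",np.s_[230:258,172:205]),("cube",np.s_[228:262,400:440]),("orange",np.s_[268:318,292:322]),("stamp",np.s_[270:295,440:470])):
    print(n,np.abs(f(t[r])-f(t0[r])).mean().round(1))
```

```text
flap [np.float32(2.7), np.float32(2.0)]
pot 1.6
bottle 1.4
slim 1.7
cube 1.5
orange 4.1
stamp 1.6
```

Call:
{"name": "step_arm", "arguments": {"targets": [[-0.1,0,-0.15,0,0,0],[-0.1,0,-0.15,0,0,0],[-0.1,0,-0.15,0,0,0],[-0.1,0,-0.15,0,0,0],[-0.1,0,-0.15,0,0,0],[-0.1,0,-0.15,0,0,0]]}}

```text
t: 21.67
tool_pos: [0.3903, 0.1745, 0.2242]
orientation: [[0.751, -0.128, 0.648], [-0.098, -0.992, -0.081], [0.653, -0.003, -0.757]]
contact_force: [0.8, 0.3, 0.4]
gripper_width: 0.0
grasp_force: 0.0
```

```bash
python3 -c "
from station import env
print(env.job_done())"
```

```text
the job is handed in; nothing more can be done
None
```

I posted both cartons through the flap, the small one first. The flap was shut after each, the other things I compared were unmoved in the top view (the orange look-alike's patch changed slightly, probably the arm in view), and I handed the job in at about 22 s.

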